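# Push the longer bushing sleeve up the loading ramp into its seat

### The job

Two bronze bushing sleeves lie at the foot of the two-lane loading ramp. With the fingertips, push the longer one slowly up its lane, over the crest and into the seat against the stop block, without letting it run away back down the slope, and leave it resting there. Do not pick it up, and leave the shorter sleeve and everything else on the bench where they are.

Things in the scene. Friction and masses are not known exactly. Their poses are not given: they have to be found in the camera images.
- ramp: loading ramp fixed to the bench, 300 mm long, 190 wide: two side-by-side bare metal lanes, blue rails. Origin on the bench amid the ramp; x points uphill (level), y left seen looking uphill, z up. Lane centre lines at y = +46 and -46 mm; each lane 86 mm wide between rails 6 mm wide standing 10 mm above it.
- deck: the ramp's slope, tilted up 7 degrees. Origin on the surface at the uphill face of the foot lip, midway between the lanes (x = -125, z = 16 mm in the ramp's frame); x points up the slope, y left, z square out of the surface. 212 mm long to the crest. The lip is 6 mm high, 8 mm thick; the plate ends 28 mm downhill of the origin, and the bench is clear for 60 mm beyond.
- crest (a point): top edge of the slope, midway between the lanes: x = +85, z = 42 mm in the ramp's frame. Beyond it a short seat slopes down 12 degrees to the stop: a sleeve pushed over the crest rolls the last few mm into the seat and stays there by itself.
- stop (a point): point on the face of the blue full-width stop block at the upper end, midway between the lanes: x = +118 mm in the ramp's frame; the block is 24 mm thick, its top at z = 84 mm. A sleeve seated against the stop has its axis at x = +96, z = 62 mm in the ramp's frame.
- sleeve_long_mid (a point): centre of the longer bronze sleeve: plain cylinder 80 mm long, 44 mm outside diameter, about 0.5 kg, axis across the lane (its own y). It starts at the foot of either lane, leaning on the foot lip, axis 15 mm up the slope from the lip's face and 22 mm above the surface. It rolls freely: let go on the slope, it runs back down. Pushing it takes less than 10 N.
- sleeve_short_mid (a point): centre of the shorter bronze sleeve, 48 mm long and otherwise like the longer one, at the foot of the other lane; it stays there.
- bearing: bystander: ball-bearing ring, steel, 62 mm across, 16 mm high, lying flat beside the ramp; origin at the middle of its underside
- wrench: bystander: steel open-ended wrench lying beside the ramp; origin at the middle of its underside
- can: bystander: aerosol-size can, 64 mm across, 170 mm high; origin at the middle of its underside
- bottle: bystander: white plastic bottle, 70 mm across, 200 mm high; origin at the middle of its underside
- pot: bystander: open steel pot, 200 mm across, 130 mm high; origin at the middle of its underside
- driver: bystander: screwdriver lying on the bench; origin at the middle of its underside
- jar: bystander: jar with a lid, 70 mm across, 90 mm high; origin at the middle of its underside
Things that resemble listed ones, but are neither listed nor needed, are in the scene too. Leave any red look-alike of the part that bears sleeve_long_mid alone.

How it is judged:
By the outcome, as a careful person would: the job done as asked, in the order asked, and still so for the second after the job is handed in, with the robot touching nothing.
It also fails if it takes over 48 s, if anything falls off the work surface, if the arm or the gripper's body presses on something with over 40 N, if the wrist force passes 120 N, or if a joint passes its speed limit or range.

### The arm

A 6-joint arm with a two-finger parallel gripper is mounted at the origin on the work surface. World frame = base frame: x ahead of the robot, y to its left, z up, the work surface at z = 0. Lengths are in m, angles in rad, forces in N, time in s.
With the tool pointing down it reaches from about 0.4 to 0.825 m from the base axis. Payload 7 kg.
Tool frame: the origin (TCP) lies on the centre line of the jaws, within the pads' length; the fingertips stand 22 mm ahead of it and the grasp point (between the pads) lies 3 mm ahead of it; z points along the fingers, y is the line along which they close (so a half turn about z gives the same grasp; the last joint's range is limited). The gripper opens to 88 mm and grips with 3 to 60 N. Pads are 19 mm wide; open, the fingers measure 130 mm over their backs; the gripper's body (78 mm by 193 mm) begins 47 mm behind the grasp point.
Start: joints at [1.415, 0.359, 0.012, 0, -1.224, -0.288], TCP at [0.29, 0.61, 0.249] pointing down, gripper open.
Joint ranges: [-3.07, 3.07], [-1.43, 2.12], [-1.02, 1.25], [-3.03, 1.67], [-3.05, -0], [-3.03, 3.03]. Speed limits (rad/s): [2.39, 2.39, 3.01, 3.14, 3.14, 3.14].

### API

Orientations are given as [roll, pitch, yaw] about the fixed x, y, z axes, in that order (R = Rz(yaw) Ry(pitch) Rx(roll)).
In Python, from station import monitor, viewer, order gives the robot as it stands. The module is installed in compiled form; this text tells all that it offers.
- The arm moves only by the tool servo_tool, never from a script. Its argument "targets" is a list of rows, each an object with "angular": the turn, a rotation vector about the tool's x, y, z in degrees, a list of three; "xyz": the shift along the tool's x, y, z in cm, a list of three; "claw": the finger opening in cm, from 0 to 8.76. A call has 1 to 20 rows; each row shifts and turns the commanded pose from where the row before left it, along the tool's axes as they then stand; what a row does not reach is not made up. A row lasts 1/10 s, in which the tool goes at most 50 mm and 8.59 degrees, less where a joint would pass 70% of its speed; a pose out of reach is approached as far as the arm can. A call is refused whole if a number of a shift passes 5 or a number of a turn 8.59, either way. A call with a gripper value outside its range is refused whole. The fingers move at their own pace and stop on an object; "force" is the grip in N (left out, the last holds). Time passes only in rows, so rows that do not move let the fingers close. It gives the time, the measured TCP pose, the force, the opening and the grip force at its end, in the units of the state.
- monitor.get_state(): the state, without advancing time (a new reading comes with each control period).
- viewer.grab_frame(name): name is "side" or "top" or "wrist"; returns a dict with "color" (480x640x3 uint8, blue, green, red), "fovy" (degrees; the focal length in pixels is half the picture's height over the tangent of half this angle, whatever the lens; pixels are square), "cx", "cy" (the principal point, pixels), "R" (3x3) and "t" (3): a world point X has camera coordinates R X + t. Camera axes: x right, y down, z forward; pixel columns grow to the right and rows downward; lengths in m; the calibration is good to about 2 mm. The wrist camera is an equidistant fisheye: a pixel r from the principal point sees the ray r / f radians off the axis. A picture is of the moment at which its call begins. There is no depth.
- order.job_done(): hands the job in; it is judged then, once.
The state is a dict: "t": time; "q": joint angles; "qd": joint speeds; "joint_efforts": joint torques, N m; "eef_pos": TCP position; "ee_rot": TCP orientation; "force": force on the tool from outside, world axes, zero at the start; "moment": the same for the moment, N m; "width": finger opening in m; "gripper_force": force on a finger pad.
Only numpy, scipy, OpenCV 4.12 (cv2) and the standard library are available. Lean on these libraries where they do the work, as an engineer would, in place of code of your own. Each camera call takes 0.05 s, during which the arm holds its last target. There are 200 camera calls.

## Working session

There is one attempt and no reset: what is moved stays moved. The work goes in short steps, Python scripts to look and compute and a tool call to move; the robot and the scene stay as the last step left them, time stands still between calls to the robot, and variables do not carry over. Pictures are saved under pics/ and viewed, at most 10 in all, crops included, and the job is handed in when it is done.

Besides the shell and the picture viewer there is one more tool, called in YAML: its name, and indented under it one key for each argument. servo_tool: Moves the arm, as the interface text tells. Its arguments: {"type":"object","properties":{"targets":{"type":"array"},"force":{"type":"number"}},"required":["targets"]}

```bash
mkdir -p pics; cat > h.py <<'E'
from station import monitor, viewer, order
import numpy as np, cv2
def grab(n,fn=None):
    f=viewer.grab_frame(n); 
    if fn: cv2.imwrite('pics/'+fn,f['color'])
    return f
def ray(f,u,v,wrist=False):
    F=240/np.tan(np.radians(f['fovy'])/2); x=(u-f['cx'])/F; y=(v-f['cy'])/F
    if wrist:
        r=np.hypot(x,y); d=np.array([x/r*np.sin(r),y/r*np.sin(r),np.cos(r)]) if r>0 else np.array([0,0,1.])
    else: d=np.array([x,y,1.])
    R=np.array(f['R']); return -R.T@np.array(f['t']), R.T@d
def onz(f,u,v,z,wrist=False):
    c,d=ray(f,u,v,wrist); return c+d*(z-c[2])/d[2]
def tri(f1,p1,f2,p2):
    c1,d1=ray(f1,*p1);c2,d2=ray(f2,*p2)
    s=np.linalg.lstsq(np.c_[d1,-d2],c2-c1,rcond=None)[0]
    a,b=c1+d1*s[0],c2+d2*s[1]; return (a+b)/2,np.linalg.norm(a-b)
def proj(f,X):
    F=240/np.tan(np.radians(f['fovy'])/2); p=np.array(f['R'])@X+np.array(f['t']); return p[:2]/p[2]*F+[f['cx'],f['cy']]
E
python3 -c "
from h import *
for n in ('top','side'):
    f=grab(n,n+'0.png'); print(n,f['fovy'],-np.array(f['R']).T@f['t'])
print(monitor.get_state())"
```

```text
top 48.33513347646608 [ 3.78502000e-01 -6.28553068e-04  1.58003084e+00]
side 50.58252965417263 [ 0.49932476 -0.74452573  0.91888111]
{'t': 0.1, 'q': array([ 1.41509877e+00,  3.59309467e-01,  1.11452206e-02, -3.10090551e-04,
       -1.22412701e+00, -2.88122129e-01]), 'qd': array([-0.00147935, -0.00372376,  0.00215588,  0.00082453,  0.00024405,
        0.0001689 ]), 'joint_efforts': array([-2.00797811e-03, -5.84158623e+01,  2.93749398e+01,  7.01547816e+00,
        1.01877764e-02, -5.55519364e-05]), 'eef_pos': array([0.28967163, 0.60922129, 0.24771755]), 'ee_rot': array([ 3.14007651e+00, -1.45321857e-04, -4.43925150e-01]), 'force': array([ 0.47833837, -0.3306514 ,  0.63724882]), 'moment': array([-0.03094757, -0.0239278 , -0.00909597]), 'gripper_force': 0.0, 'width': 0.08758080437016588}
```

View pics/top0.png

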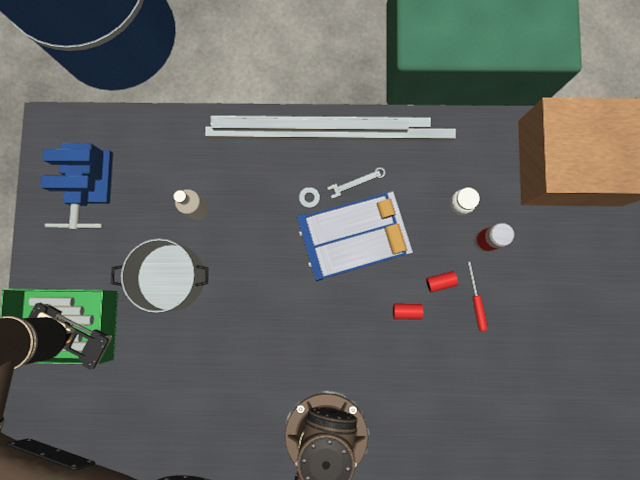

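View pics/side0.png

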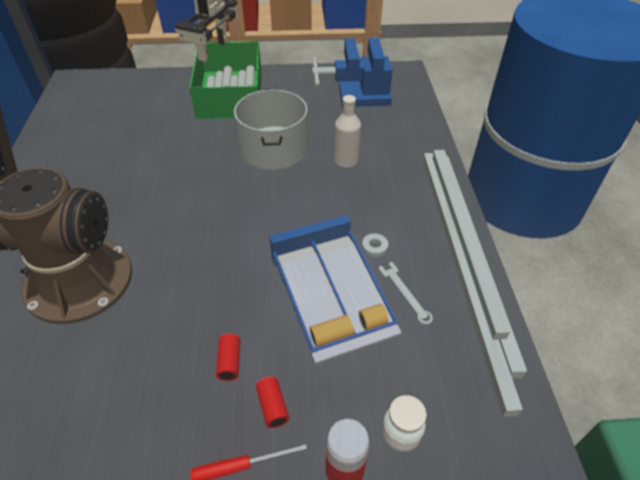

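```bash
python3 -c "
from h import *
ft=grab('top');fs=grab('side')
a=cv2.resize(ft['color'][180:290,285:425],None,fx=5,fy=5,interpolation=cv2.INTER_CUBIC)
b=cv2.resize(fs['color'][210:365,260:410],None,fx=3.8,fy=3.8,interpolation=cv2.INTER_CUBIC)
cv2.imwrite('pics/t1.png',a);cv2.imwrite('pics/s1.png',b)
for f in(ft,fs):
  h=cv2.cvtColor(f['color'],cv2.COLOR_BGR2HSV)
  m=cv2.inRange(h,(10,110,90),(28,255,255)); m[:, 500:]=0; m[:180]=0
  n,l,s,c=cv2.connectedComponentsWithStats(m)
  for i in range(1,n):
    if s[i,4]>60: 
      p=np.argwhere(l==i)[:,::-1].astype(np.float32);print(s[i],c[i],cv2.minAreaRect(p), onz(f,*c[i],.055))
"
```

```text
[377 199  18  19 232] [385.53448276 208.07758621] ((385.5596923828125, 208.03213500976562), (16.28304672241211, 14.080047607421875), 73.3007583618164) [ 0.64767743 -0.16513121  0.055     ]
[385 224  22  30 394] [395.28426396 238.36548223] ((395.3000183105469, 238.40000915527344), (27.51181411743164, 14.23024845123291), 71.56504821777344) [ 0.55998112 -0.19284253  0.055     ]
[361 305  26  24 421] [374.28978622 316.10451306] ((374.3500061035156, 316.04998779296875), (18.65743637084961, 23.400854110717773), 71.56504821777344) [ 0.64917671 -0.1755226   0.055     ]
[311 316  42  30 754] [331.90185676 330.07161804] ((332.1999816894531, 330.1000061035156), (19.28989028930664, 39.528465270996094), 71.56504821777344) [ 0.56085818 -0.20302941  0.055     ]
```

View pics/t1.png

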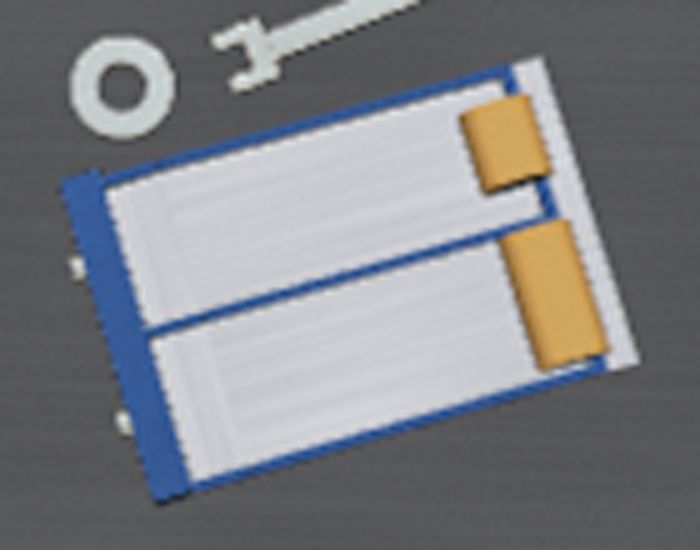

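View pics/s1.png

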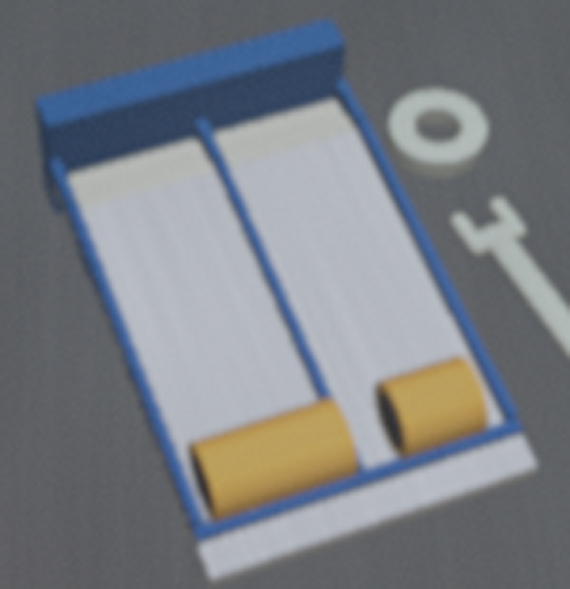

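```bash
cat > r.py <<'E'
from h import *
from scipy.optimize import least_squares
ft=grab('top');fs=grab('side')
T=lambda u,v:(285+(u+.5)/5-.5,180+(v+.5)/5-.5); S=lambda u,v:(260+(u+.5)/3.8-.5,210+(v+.5)/3.8-.5)
# ramp points (x,y,z), top pixel, side pixel
c,s=np.cos(np.radians(7)),np.sin(np.radians(7))
D=lambda x,y,z:np.array([-.125+x*c-z*s,y,.016+x*s+z*c])
pts=[((.142,-.095,.084),T(62,183),S(328,20)),((.142,.095,.084),T(157,503),S(38,100)),
 ((.118,-.095,.084),None,S(342,45)),((.118,.095,.084),None,S(50,125)),
 (D(-.028,-.095,0),T(545,58),S(537,466)),(D(-.028,.095,0),T(638,362),S(210,580))]
def res(p):
    x,y,w=p; R=np.array([[np.cos(w),-np.sin(w),0],[np.sin(w),np.cos(w),0],[0,0,1]]); r=[]
    for X,a,b in pts:
        W=R@np.array(X)+[x,y,0]
        if a: r+=list(proj(ft,W)-a)
        if b: r+=list(proj(fs,W)-b)
    return r
o=least_squares(res,[.6,-.05,1.85],loss='soft_l1'); x,y,w=o.x
print(o.x,np.degrees(w),np.round(np.array(res(o.x)).reshape(-1,2),1).tolist())
R=np.array([[np.cos(w),-np.sin(w),0],[np.sin(w),np.cos(w),0],[0,0,1]])
for yy in(.046,-.046): print(R@D(.015,yy,.022)+[x,y,0])
print('seat',R@[.096,.046,.062]+[x,y,0])
for uv,uvs in(((395.3,238.4),(332.2,330.1)),((385.5,208),(374.3,316.1))): print(tri(ft,uv,fs,uvs))
E
python3 r.py
```

```text
[ 0.56968143 -0.07449918  1.87541944] 107.45361869851165 [[-0.4, -0.4], [0.6, -0.5], [-0.2, -0.0], [-1.2, -0.2], [1.0, -0.2], [-1.2, 0.7], [-0.7, 0.1], [-0.0, 0.5], [0.4, 0.2], [0.3, 0.2]]
[ 0.55962967 -0.19589609  0.03966406]
[ 0.64739399 -0.16830219  0.03966406]
seat [0.49700564 0.00328403 0.062     ]
(array([ 0.56197233, -0.19459447,  0.04128269]), np.float64(0.0009129399249192772))
(array([ 0.65095985, -0.16652444,  0.04124256]), np.float64(0.001233125324255741))
```

servo_tool:
  targets:
    - {"angular": [0,0,7.85],"xyz": [0,0,-0.8],"claw": 2.0}
    - {"angular": [0,0,7.85],"xyz": [0,0,-0.8],"claw": 2.0}
    - {"angular": [0,0,7.85],"xyz": [0,0,-0.8],"claw": 2.0}
    - {"angular": [0,0,7.85],"xyz": [0,0,-0.8],"claw": 2.0}
    - {"angular": [0,0,7.85],"xyz": [0,0,-0.8],"claw": 2.0}
    - {"angular": [0,0,7.85],"xyz": [0,0,-0.8],"claw": 2.0}
    - {"angular": [0,0,0],"xyz": [0,0,0],"claw": 2.0}

```text
t: 1.0
eef_pos: [0.29, 0.61, 0.2978]
ee_rot: [-3.14, 0.002, -1.268]
force: [-0.5, 1.0, 0.2]
width: 0.0369
gripper_force: 0.0
```

```bash
cat > g.py <<'E'
# usage: g.py frontx tipz [tilt] : deck-frame target of finger uphill face (mm) and tip height (mm); prints remaining move in tool cm and degrees
from station import monitor
import numpy as np, sys
from scipy.spatial.transform import Rotation as Ro
s=monitor.get_state()
w=1.87542; Rr=Ro.from_euler('z',w); o=np.array([.5705,-.0742,0])
Rd=Rr*Ro.from_euler('y',-7,degrees=True); od=o+Rr.apply([-.125,0,.016])
fx,tz=float(sys.argv[1])/1e3,float(sys.argv[2])/1e3
Rt=Rd*Ro.from_matrix(np.diag([-1,1,-1.]))
R=Ro.from_euler('xyz',s['ee_rot']); p=s['eef_pos']
tgt=od+Rd.apply([fx-.0095,.046,tz+.022])
print('t',round(s['t'],2),'pos',p.round(4),'rpy deg',np.degrees(s['ee_rot']).round(2),'F',s['force'].round(1),'w',s['width'].round(4))
d=Rd.inv().apply(p-od); print('now deck: front x %.1f y %.1f tip z %.1f'%(d[0]*1e3+9.5,d[1]*1e3,d[2]*1e3-22))
print('tool shift cm',(R.inv().apply(tgt-p)*100).round(2),'rotvec deg',np.degrees((R.inv()*Rt).as_rotvec()).round(2))
print('shift cm in target axes',(Rt.inv().apply(tgt-p)*100).round(2))
E
python3 g.py -13 90
```

```text
Traceback (most recent call last):
  File "g.py", line 12, in <module>
    print('t',round(s['t'],2),'pos',p.round(4),'rpy deg',np.degrees(s['ee_rot']).round(2),'F',s['force'].round(1),'w',s['width'].round(4))
                                                                                                                      ^^^^^^^^^^^^^^^^
AttributeError: 'float' object has no attribute 'round'
```

```bash
sed -i "s/s\['width'\].round(4)/round(s['width'],4)/" g.py; python3 g.py -13 90
```

```text
t 1.0 pos [0.29   0.61   0.2978] rpy deg [-1.7994e+02  9.0000e-02 -7.2640e+01] F [-0.5  1.   0.2] w 0.0369
now deck: front x 899.2 y 62.4 tip z 152.6
tool shift cm [89.81 -1.76 17.2 ] rotvec deg [-0.07 -6.91 -0.09]
shift cm in target axes [91.22 -1.64  6.26]
```

servo_tool:
  targets:
    - {"angular": [0,0,0],"xyz": [2.0,0,0],"claw": 2}
    - {"angular": [0,0,0],"xyz": [4.0,-0.1,0],"claw": 2}
    - {"angular": [0,0,0],"xyz": [4.7,-0.1,0],"claw": 2}
    - {"angular": [0,0,0],"xyz": [4.7,-0.1,0],"claw": 2}
    - {"angular": [0,0,0],"xyz": [4.7,-0.1,0],"claw": 2}
    - {"angular": [0,0,0],"xyz": [4.7,-0.1,0],"claw": 2}
    - {"angular": [0,0,0],"xyz": [4.7,-0.1,0],"claw": 2}
    - {"angular": [0,0,0],"xyz": [4.7,-0.1,0],"claw": 2}
    - {"angular": [0,0,0],"xyz": [4.7,-0.1,0],"claw": 2}
    - {"angular": [0,0,0],"xyz": [4.7,-0.1,0],"claw": 2}
    - {"angular": [0,0,0],"xyz": [4.7,-0.1,0],"claw": 2}
    - {"angular": [0,0,0],"xyz": [4.7,-0.1,0],"claw": 2}
    - {"angular": [0,0,0],"xyz": [4.7,-0.1,0],"claw": 2}
    - {"angular": [0,0,0],"xyz": [4.7,-0.1,0],"claw": 2}
    - {"angular": [0,0,0],"xyz": [4.7,-0.1,0],"claw": 2}
    - {"angular": [0,0,0],"xyz": [4.7,-0.1,0],"claw": 2}
    - {"angular": [0,0,0],"xyz": [4.7,-0.1,0],"claw": 2}
    - {"angular": [0,0,0],"xyz": [4.7,-0.1,0],"claw": 2}
    - {"angular": [0,0,0],"xyz": [4.0,-0.1,0],"claw": 2}
    - {"angular": [0,0,0],"xyz": [2.0,0,0],"claw": 2}

```text
t: 3.0
eef_pos: [0.5691, -0.2198, 0.2954]
ee_rot: [3.14, 0.0, -1.263]
force: [-0.3, 0.6, 0.3]
width: 0.0196
gripper_force: 0.0
```

```bash
python3 g.py -13 90
```

```text
t 3.0 pos [ 0.5691 -0.2198  0.2954] rpy deg [ 1.7992e+02  2.0000e-02 -7.2390e+01] F [-0.3  0.6  0.3] w 0.0196
now deck: front x 30.2 y 45.0 tip z 256.9
tool shift cm [ 2.26  0.08 17.09] rotvec deg [ 0.09 -6.98  0.15]
shift cm in target axes [ 4.32  0.1  16.69]
```

servo_tool:
  targets:
    - {"angular": [0,-3.5,0.1],"xyz": [0,0,0],"claw": 2}
    - {"angular": [0,-3.5,0],"xyz": [0,0,0],"claw": 2}
    - {"angular": [0,0,0],"xyz": [1.1,0,2],"claw": 2}
    - {"angular": [0,0,0],"xyz": [1.1,0,3.5],"claw": 2}
    - {"angular": [0,0,0],"xyz": [1.1,0,3.5],"claw": 2}
    - {"angular": [0,0,0],"xyz": [1.0,0.1,3.5],"claw": 2}
    - {"angular": [0,0,0],"xyz": [0,0,2.7],"claw": 2}
    - {"angular": [0,0,0],"xyz": [0,0,1.5],"claw": 2}
    - {"angular": [0,0,0],"xyz": [0,0,0],"claw": 2}

```text
t: 3.9
eef_pos: [0.5726, -0.2378, 0.1224]
ee_rot: [3.137, 0.125, -1.265]
force: [-0.6, 0.8, -0.4]
width: 0.0202
gripper_force: 0.0
```

```bash
python3 g.py -13 14; python3 -c "
from h import *
grab('wrist','w1.png')
f=grab('side')
cv2.imwrite('pics/s2.png',cv2.resize(f['color'][190:390,250:450],None,fx=3,fy=3,interpolation=cv2.INTER_CUBIC))"
```

```text
t 3.9 pos [ 0.5726 -0.2378  0.1224] rpy deg [179.75   7.17 -72.47] F [-0.6  0.8 -0.4] w 0.0202
now deck: front x -9.0 y 47.0 tip z 87.5
tool shift cm [ 0.42 -0.14  7.35] rotvec deg [0.25 0.17 0.08]
shift cm in target axes [ 0.4  -0.1   7.35]
```

View pics/w1.png

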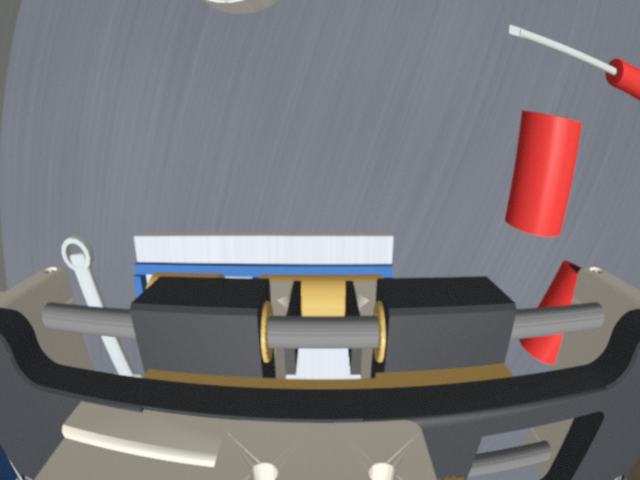

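View pics/s2.png

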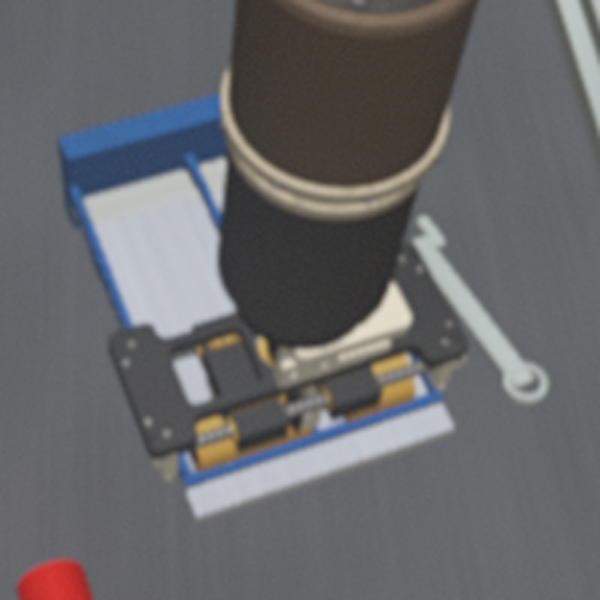

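Wrist view: the finger centre plane (column ~323) sits ~45 mm left of the lip centre (137–393), so it is over the lane; the sleeve shows at (323,297). The side view agrees that the tool is over the foot. Descending behind the sleeve.

servo_tool:
  targets:
    - {"angular": [0.2,0.2,0],"xyz": [0.5,-0.1,1.0],"claw": 2}
    - {"angular": [0,0,0],"xyz": [0,0,1.5],"claw": 2}
    - {"angular": [0,0,0],"xyz": [0,0,1.0],"claw": 2}
    - {"angular": [0,0,0],"xyz": [0,0,0.7],"claw": 2}
    - {"angular": [0,0,0],"xyz": [0,0,0],"claw": 2}

```text
t: 4.5
eef_pos: [0.5747, -0.2377, 0.0818]
ee_rot: [-3.14, 0.12, -1.268]
force: [0.4, -0.0, 0.4]
width: 0.0199
gripper_force: 0.0
```

```bash
python3 g.py -14 14; python3 -c "
from h import *
f=grab('wrist')
cv2.imwrite('pics/w2.png',cv2.resize(f['color'][220:400,120:440],None,fx=2.4,fy=2.4,interpolation=cv2.INTER_CUBIC))"
```

```text
t 4.5 pos [ 0.5747 -0.2377  0.0818] rpy deg [-179.92    6.87  -72.64] F [ 0.4 -0.   0.4] w 0.0199
now deck: front x -14.5 y 45.0 tip z 47.2
tool shift cm [-0.05  0.11  3.32] rotvec deg [-0.09 -0.13 -0.09]
shift cm in target axes [-0.05  0.1   3.32]
```

View pics/w2.png

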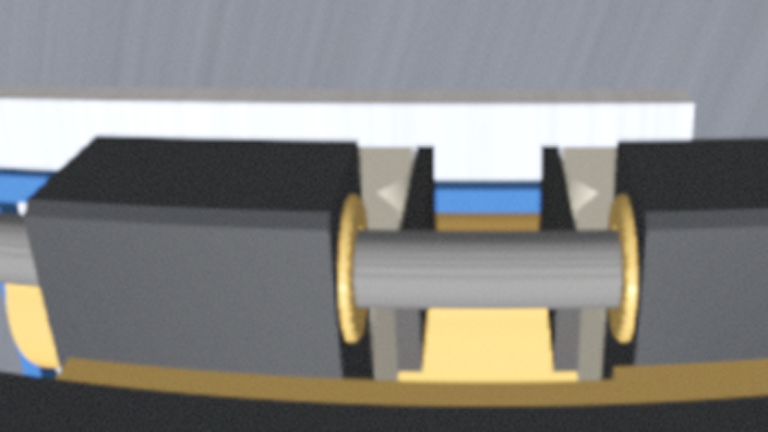

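The finger ends (crop rows ~148 on) lie over the foot plate and lip, behind the sleeve (its rear edge at row ~215). Going down.

servo_tool:
  targets:
    - {"angular": [0,0,0],"xyz": [0,0.1,0.8],"claw": 2}
    - {"angular": [0,0,0],"xyz": [0,0,0.8],"claw": 2}
    - {"angular": [0,0,0],"xyz": [0,0,0.7],"claw": 2}
    - {"angular": [0,0,0],"xyz": [0,0,0.5],"claw": 2}
    - {"angular": [0,0,0],"xyz": [0,0,0.4],"claw": 2}
    - {"angular": [0,0,0],"xyz": [0,0,0],"claw": 2}

```text
t: 5.15
eef_pos: [0.5732, -0.2345, 0.0508]
ee_rot: [-3.139, 0.119, -1.268]
force: [0.8, -0.2, 0.5]
width: 0.0202
gripper_force: 0.0
```

```bash
python3 g.py -7 14
```

```text
t 5.15 pos [ 0.5732 -0.2345  0.0508] rpy deg [-179.86    6.83  -72.63] F [ 0.8 -0.2  0.5] w 0.0202
now deck: front x -14.8 y 45.5 tip z 16.0
tool shift cm [-0.78  0.05  0.2 ] rotvec deg [-0.15 -0.17 -0.09]
shift cm in target axes [-0.78  0.05  0.2 ]
```

servo_tool:
  targets:
    - {"angular": [0,0,0],"xyz": [-0.2,0.05,0.2],"claw": 2}
    - {"angular": [0,0,0],"xyz": [-0.2,0,0],"claw": 2}
    - {"angular": [0,0,0],"xyz": [-0.1,0,0],"claw": 2}
    - {"angular": [0,0,0],"xyz": [-0.1,0,0],"claw": 2}
    - {"angular": [0,0,0],"xyz": [-0.1,0,0],"claw": 2}
    - {"angular": [0,0,0],"xyz": [-0.1,0,0],"claw": 2}
    - {"angular": [0,0,0],"xyz": [-0.2,0,0],"claw": 2}
    - {"angular": [0,0,0],"xyz": [-0.2,0,0],"claw": 2}
    - {"angular": [0,0,0],"xyz": [-0.2,0,0],"claw": 2}
    - {"angular": [0,0,0],"xyz": [-0.2,0,0],"claw": 2}
    - {"angular": [0,0,0],"xyz": [-0.2,0,0],"claw": 2}
    - {"angular": [0,0,0],"xyz": [-0.2,0,0],"claw": 2}
    - {"angular": [0,0,0],"xyz": [-0.2,0,0],"claw": 2}
    - {"angular": [0,0,0],"xyz": [-0.2,0,0],"claw": 2}
    - {"angular": [0,0,0],"xyz": [-0.2,0,0],"claw": 2}
    - {"angular": [0,0,0],"xyz": [-0.2,0,0],"claw": 2}

```text
t: 6.75
eef_pos: [0.5647, -0.2079, 0.0528]
ee_rot: [-3.138, 0.119, -1.268]
force: [0.5, -2.5, 1.6]
width: 0.0198
gripper_force: 1.0
```

```bash
python3 g.py 190 14; python3 -c "
from h import *
f=grab('side')
cv2.imwrite('pics/s3.png',cv2.resize(f['color'][190:390,250:450],None,fx=3,fy=3,interpolation=cv2.INTER_CUBIC))"
```

```text
t 6.75 pos [ 0.5647 -0.2079  0.0528] rpy deg [-179.8     6.8   -72.63] F [ 0.5 -2.5  1.6] w 0.0198
now deck: front x 13.2 y 45.6 tip z 14.7
tool shift cm [-17.68   0.06   0.  ] rotvec deg [-0.21 -0.2  -0.08]
shift cm in target axes [-17.68   0.04   0.07]
```

View pics/s3.png

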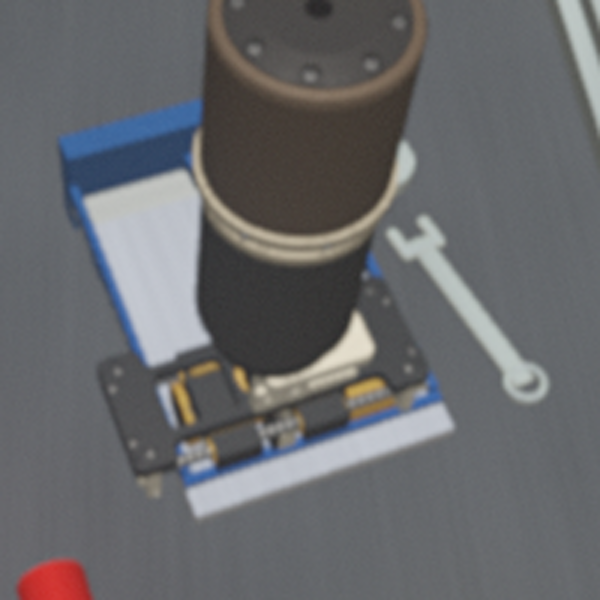

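Side view: the long sleeve (≈(185,400)) has left the lip in front of the fingers with ~2.5 N; the short one (365,395) is still at its foot. Continue.

servo_tool:
  targets:
    - {"angular": [0,0,0],"xyz": [-0.3,0,0],"claw": 2}
    - {"angular": [0,0,0],"xyz": [-0.3,0,0],"claw": 2}
    - {"angular": [0,0,0],"xyz": [-0.3,0,0],"claw": 2}
    - {"angular": [0,0,0],"xyz": [-0.3,0,0],"claw": 2}
    - {"angular": [0,0,0],"xyz": [-0.3,0,0],"claw": 2}
    - {"angular": [0,0,0],"xyz": [-0.3,0,0],"claw": 2}
    - {"angular": [0,0,0],"xyz": [-0.3,0,0],"claw": 2}
    - {"angular": [0,0,0],"xyz": [-0.3,0,0],"claw": 2}
    - {"angular": [0,0,0],"xyz": [-0.3,0,0],"claw": 2}
    - {"angular": [0,0,0],"xyz": [-0.3,0,0],"claw": 2}
    - {"angular": [0,0,0],"xyz": [-0.3,0,0],"claw": 2}
    - {"angular": [0,0,0],"xyz": [-0.3,0,0],"claw": 2}
    - {"angular": [0,0,0],"xyz": [-0.3,0,0],"claw": 2}
    - {"angular": [0,0,0],"xyz": [-0.3,0,0],"claw": 2}
    - {"angular": [0,0,0],"xyz": [-0.3,0,0],"claw": 2}
    - {"angular": [0,0,0],"xyz": [-0.3,0,0],"claw": 2}
    - {"angular": [0,0,0],"xyz": [-0.3,0,0],"claw": 2}
    - {"angular": [0,0,0],"xyz": [-0.3,0,0],"claw": 2}
    - {"angular": [0,0,0],"xyz": [-0.3,0,0],"claw": 2}
    - {"angular": [0,0,0],"xyz": [-0.3,0,0],"claw": 2}

```text
t: 8.8
eef_pos: [0.5469, -0.151, 0.0599]
ee_rot: [-3.138, 0.119, -1.268]
force: [0.3, -2.8, 0.9]
width: 0.02
gripper_force: 1.0
```

```bash
python3 g.py 190 14
```

```text
t 8.8 pos [ 0.5469 -0.151   0.0599] rpy deg [-179.81    6.8   -72.63] F [ 0.3 -2.8  0.9] w 0.02
now deck: front x 73.3 y 45.6 tip z 14.4
tool shift cm [-11.67   0.06   0.  ] rotvec deg [-0.2  -0.2  -0.08]
shift cm in target axes [-11.67   0.04   0.04]
```

servo_tool:
  targets:
    - {"angular": [0,0,0],"xyz": [-0.3,0,0],"claw": 2}
    - {"angular": [0,0,0],"xyz": [-0.3,0,0],"claw": 2}
    - {"angular": [0,0,0],"xyz": [-0.3,0,0],"claw": 2}
    - {"angular": [0,0,0],"xyz": [-0.3,0,0],"claw": 2}
    - {"angular": [0,0,0],"xyz": [-0.3,0,0],"claw": 2}
    - {"angular": [0,0,0],"xyz": [-0.3,0,0],"claw": 2}
    - {"angular": [0,0,0],"xyz": [-0.3,0,0],"claw": 2}
    - {"angular": [0,0,0],"xyz": [-0.3,0,0],"claw": 2}
    - {"angular": [0,0,0],"xyz": [-0.3,0,0],"claw": 2}
    - {"angular": [0,0,0],"xyz": [-0.3,0,0],"claw": 2}
    - {"angular": [0,0,0],"xyz": [-0.3,0,0],"claw": 2}
    - {"angular": [0,0,0],"xyz": [-0.3,0,0],"claw": 2}
    - {"angular": [0,0,0],"xyz": [-0.3,0,0],"claw": 2}
    - {"angular": [0,0,0],"xyz": [-0.3,0,0],"claw": 2}
    - {"angular": [0,0,0],"xyz": [-0.3,0,0],"claw": 2}
    - {"angular": [0,0,0],"xyz": [-0.3,0,0],"claw": 2}
    - {"angular": [0,0,0],"xyz": [-0.3,0,0],"claw": 2}
    - {"angular": [0,0,0],"xyz": [-0.3,0,0],"claw": 2}
    - {"angular": [0,0,0],"xyz": [-0.3,0,0],"claw": 2}
    - {"angular": [0,0,0],"xyz": [-0.3,0,0],"claw": 2}

```text
t: 10.8
eef_pos: [0.5291, -0.0941, 0.0671]
ee_rot: [-3.138, 0.119, -1.268]
force: [0.8, -1.9, 0.4]
width: 0.0196
gripper_force: 1.0
```

```bash
python3 g.py 190 14
```

```text
t 10.8 pos [ 0.5291 -0.0941  0.0671] rpy deg [-179.8     6.8   -72.63] F [ 0.8 -1.9  0.4] w 0.0196
now deck: front x 133.3 y 45.5 tip z 14.2
tool shift cm [-5.67  0.06  0.  ] rotvec deg [-0.21 -0.2  -0.08]
shift cm in target axes [-5.67  0.05  0.02]
```

servo_tool:
  targets:
    - {"angular": [0,0,0],"xyz": [-0.3,0,0],"claw": 2}
    - {"angular": [0,0,0],"xyz": [-0.3,0,0],"claw": 2}
    - {"angular": [0,0,0],"xyz": [-0.3,0,0],"claw": 2}
    - {"angular": [0,0,0],"xyz": [-0.3,0,0],"claw": 2}
    - {"angular": [0,0,0],"xyz": [-0.3,0,0],"claw": 2}
    - {"angular": [0,0,0],"xyz": [-0.3,0,0],"claw": 2}
    - {"angular": [0,0,0],"xyz": [-0.3,0,0],"claw": 2}
    - {"angular": [0,0,0],"xyz": [-0.3,0,0],"claw": 2}
    - {"angular": [0,0,0],"xyz": [-0.3,0,0],"claw": 2}
    - {"angular": [0,0,0],"xyz": [-0.3,0,0],"claw": 2}
    - {"angular": [0,0,0],"xyz": [-0.3,0,0],"claw": 2}
    - {"angular": [0,0,0],"xyz": [-0.3,0,0],"claw": 2}
    - {"angular": [0,0,0],"xyz": [-0.3,0,0],"claw": 2}
    - {"angular": [0,0,0],"xyz": [-0.3,0,0],"claw": 2}
    - {"angular": [0,0,0],"xyz": [-0.2,0,0],"claw": 2}
    - {"angular": [0,0,0],"xyz": [-0.2,0,0],"claw": 2}
    - {"angular": [0,0,0],"xyz": [-0.2,0,0],"claw": 2}
    - {"angular": [0,0,0],"xyz": [-0.1,0,0],"claw": 2}
    - {"angular": [0,0,0],"xyz": [-0.1,0,0],"claw": 2}
    - {"angular": [0,0,0],"xyz": [-0.1,0,0],"claw": 2}

```text
t: 12.8
eef_pos: [0.514, -0.046, 0.0731]
ee_rot: [-3.138, 0.119, -1.268]
force: [0.1, -2.0, 0.9]
width: 0.0201
gripper_force: 0.9
```

servo_tool:
  targets:
    - {"angular": [0,0,0],"xyz": [-0.1,0,0],"claw": 2}
    - {"angular": [0,0,0],"xyz": [-0.1,0,0],"claw": 2}
    - {"angular": [0,0,0],"xyz": [-0.1,0,0],"claw": 2}
    - {"angular": [0,0,0],"xyz": [-0.1,0,0],"claw": 2}
    - {"angular": [0,0,0],"xyz": [-0.1,0,0],"claw": 2}
    - {"angular": [0,0,0],"xyz": [-0.1,0,0],"claw": 2}
    - {"angular": [0,0,0],"xyz": [-0.1,0,0],"claw": 2}
    - {"angular": [0,0,0],"xyz": [-0.1,0,0],"claw": 2}
    - {"angular": [0,0,0],"xyz": [-0.1,0,0],"claw": 2}
    - {"angular": [0,0,0],"xyz": [-0.1,0,0],"claw": 2}
    - {"angular": [0,0,0],"xyz": [-0.1,0,0],"claw": 2}
    - {"angular": [0,0,0],"xyz": [-0.1,0,0],"claw": 2}
    - {"angular": [0,0,0],"xyz": [0,0,0],"claw": 2}
    - {"angular": [0,0,0],"xyz": [0,0,0],"claw": 2}
    - {"angular": [0,0,0],"xyz": [0,0,0],"claw": 2}

```text
t: 14.3
eef_pos: [0.5105, -0.0346, 0.0745]
ee_rot: [-3.138, 0.119, -1.268]
force: [1.0, 0.1, -0.3]
width: 0.0196
gripper_force: 0.0
```

```bash
python3 g.py 190 14; python3 -c "
from h import *
f=grab('side')
cv2.imwrite('pics/s4.png',cv2.resize(f['color'][190:390,250:450],None,fx=3,fy=3,interpolation=cv2.INTER_CUBIC))"
```

```text
t 14.3 pos [ 0.5105 -0.0346  0.0745] rpy deg [-179.8     6.8   -72.63] F [ 1.   0.1 -0.3] w 0.0196
now deck: front x 196.0 y 45.4 tip z 14.0
tool shift cm [0.6  0.06 0.  ] rotvec deg [-0.21 -0.2  -0.08]
shift cm in target axes [0.6  0.06 0.  ]
```

View pics/s4.png

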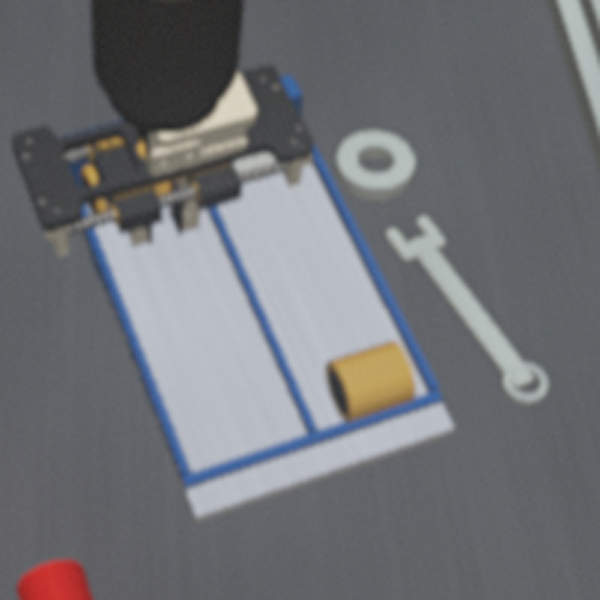

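The long sleeve (bronze at ~(100,180)) is at the stop, the push force is zero, and the short one is untouched (370,382). I'll back off slowly, then go up.

servo_tool:
  targets:
    - {"angular": [0,0,0],"xyz": [0.2,0,0],"claw": 2}
    - {"angular": [0,0,0],"xyz": [0.3,0,0],"claw": 2}
    - {"angular": [0,0,0],"xyz": [0.5,0,0],"claw": 2}
    - {"angular": [0,0,0],"xyz": [0.5,0,-0.5],"claw": 2}
    - {"angular": [0,0,0],"xyz": [1.0,0,-1.5],"claw": 2}
    - {"angular": [0,0,0],"xyz": [1,0,-2.5],"claw": 2}
    - {"angular": [0,0,0],"xyz": [1,0,-3],"claw": 2}
    - {"angular": [0,0,0],"xyz": [2,0,-3],"claw": 2}
    - {"angular": [0,0,0],"xyz": [4,0,-3],"claw": 2}
    - {"angular": [0,0,0],"xyz": [4,0,-3],"claw": 2}
    - {"angular": [0,0,0],"xyz": [4,0,-1],"claw": 2}
    - {"angular": [0,0,0],"xyz": [4,0,0],"claw": 2}
    - {"angular": [0,0,0],"xyz": [4,0,0],"claw": 2}
    - {"angular": [0,0,0],"xyz": [2,0,0],"claw": 2}
    - {"angular": [0,0,0],"xyz": [0,0,0],"claw": 2}
    - {"angular": [0,0,0],"xyz": [0,0,0],"claw": 2}

```text
t: 15.95
eef_pos: [0.6001, -0.3254, 0.214]
ee_rot: [-3.139, 0.119, -1.269]
force: [0.1, 0.2, 0.8]
width: 0.0203
gripper_force: 0.0
```

```bash
python3 -c "
from h import *
f=grab('side');t=grab('top')
a=cv2.resize(f['color'][200:380,250:450],(440,396),interpolation=cv2.INTER_CUBIC)
b=cv2.resize(t['color'][170:300,270:430],(320,260)); b=cv2.copyMakeBorder(b,0,136,0,0,0)
cv2.imwrite('pics/s5.png',np.hstack([a,b])); print(monitor.get_state()['t'])"
```

```text
16.05
```

View pics/s5.png

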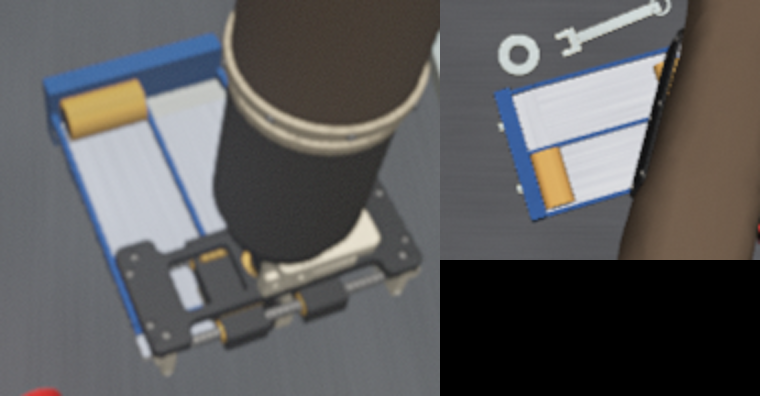

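The long sleeve rests flush against the stop (side (103,108), top (552,178)), with the arm clear of everything.

```bash
python3 -c "
from h import *
print(order.job_done())"
```

```text
the job is handed in; nothing more can be done
None
```

The longer sleeve was pushed up its lane and over the crest and now rests against the stop; the shorter sleeve was left at its foot, and the job was handed in at about 16 s of the 48 s allowed.

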